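Put a delivery of shoe hardware away in the stock trays

TASK

A delivery stands on the packing bench in one pile: a small black case on a round tin on a flat carton on a large carton. Working from the top of the pile down, put each piece into the empty compartment of the tray that already holds its own kind, flat on the tray's floor and right way up, the case and the cartons lying lengthwise along the tray. Set them down rather than drop them, never tip one over, and leave the marker and the tape roll where they are.

Things in the scene. Friction and masses are not known exactly. Their poses are not given: they have to be found in the camera images.
- small_case: Small hinged case of black plastic with a grey panel on its lid, 38 x 24 mm and 22 mm high, about 40 g, top of the pile. Origin: centre of its underside; x along its 38 mm, z up
- round_tin: Round aluminium tin with a slip lid, 46 mm across and 28 mm high (the lower 16 mm are 43 mm across), about 110 g, under the small case. Origin: centre of its underside, z up
- flat_carton: Flat taped cardboard carton, 78 x 52 mm and 30 mm high, about 170 g, under the tin. Origin: centre of its underside; x along its 78 mm, z up
- large_carton: Large taped cardboard carton, 94 x 64 mm and 45 mm high, about 320 g, bottom of the pile, standing on the bench. Origin: centre of its underside; x along its 94 mm, z up
- tray_case: Fixed open grey shelf tray holding six small cases (22 mm high), fast in its +x part. Outside 221 x 98 mm, walls 16 mm high, 3 mm thick, floor 3 mm. Origin: centre of its underside; x along its length, z up. Past a 14 mm high divider lies the empty compartment: 112 (x) x 92 mm (y) inside, centre x = -51.5 mm, y = 0, floor at z = 3 mm. The trays differ only in their stock
- tray_tin: Fixed open grey shelf tray holding two round tins (28 mm high), fast in its +x part. Outside 221 x 98 mm, walls 16 mm high, 3 mm thick, floor 3 mm. Origin: centre of its underside; x along its length, z up. Past a 14 mm high divider lies the empty compartment: 112 (x) x 92 mm (y) inside, centre x = -51.5 mm, y = 0, floor at z = 3 mm. The trays differ only in their stock
- tray_flat: Fixed open grey shelf tray holding one flat carton (30 mm high), fast in its +x part. Outside 221 x 98 mm, walls 16 mm high, 3 mm thick, floor 3 mm. Origin: centre of its underside; x along its length, z up. Past a 14 mm high divider lies the empty compartment: 112 (x) x 92 mm (y) inside, centre x = -51.5 mm, y = 0, floor at z = 3 mm. The trays differ only in their stock
- tray_large: Fixed open grey shelf tray holding one large carton (45 mm high), fast in its +x part. Outside 221 x 98 mm, walls 16 mm high, 3 mm thick, floor 3 mm. Origin: centre of its underside; x along its length, z up. Past a 14 mm high divider lies the empty compartment: 112 (x) x 92 mm (y) inside, centre x = -51.5 mm, y = 0, floor at z = 3 mm. The trays differ only in their stock
- tape_roll: Bystander: roll of brown packing tape lying flat on the bench, 100 mm across, 76 mm hole, 48 mm high, at the far right corner of the trays. Origin: centre of its underside
- marker: Bystander: black-capped white marker pen lying on the bench, 135 mm long along its x, 16 mm thick, at the far left corner of the trays. Origin: middle of its length, on the bench
Things that resemble listed ones, but are neither listed nor needed, are in the scene too. What is shaped like the flat_carton but blue or red is not meant.

How it is judged (in metres and radians):
On the way, in this order (a step that is already met when the one before it is completed fails the run):
1. the small plastic case lies flat in the empty compartment of its own tray, let go (x of small_case in the frame of tray_case between -0.0915 and -0.0115 m and y of small_case in the frame of tray_case between -0.037 and 0.037 m and z of small_case in the frame of tray_case between 0 and 0.006 m and angle between small_case's own z axis and vertical below 0.08 rad and linear speed of small_case below 0.02 m/s and contact force between the fingers and small_case below 0.2 N and angle between the x axis of small_case and the x axis of tray_case, either way round below 0.3 rad), for 0.2 s.
2. the round tin lies flat in the empty compartment of its own tray, let go (x of round_tin in the frame of tray_tin between -0.0875 and -0.0155 m and y of round_tin in the frame of tray_tin between -0.026 and 0.026 m and z of round_tin in the frame of tray_tin between 0 and 0.006 m and angle between round_tin's own z axis and vertical below 0.08 rad and linear speed of round_tin below 0.02 m/s and contact force between the fingers and round_tin below 0.2 N), for 0.2 s.
3. the flat carton lies flat in the empty compartment of its own tray, let go (x of flat_carton in the frame of tray_flat between -0.0715 and -0.0315 m and y of flat_carton in the frame of tray_flat between -0.023 and 0.023 m and z of flat_carton in the frame of tray_flat between 0 and 0.006 m and angle between flat_carton's own z axis and vertical below 0.08 rad and linear speed of flat_carton below 0.02 m/s and contact force between the fingers and flat_carton below 0.2 N and angle between the x axis of flat_carton and the x axis of tray_flat, either way round below 0.3 rad), for 0.2 s.
4. the large carton lies flat in the empty compartment of its own tray, let go (x of large_carton in the frame of tray_large between -0.0635 and -0.0395 m and y of large_carton in the frame of tray_large between -0.017 and 0.017 m and z of large_carton in the frame of tray_large between 0 and 0.006 m and angle between large_carton's own z axis and vertical below 0.08 rad and linear speed of large_carton below 0.02 m/s and contact force between the fingers and large_carton below 0.2 N and angle between the x axis of large_carton and the x axis of tray_large, either way round below 0.3 rad), for 0.2 s.
At the end, for the whole second after the job is handed in: All four lie flat, let go and at rest in the empty compartment of the tray with their own kind: wholly inside, underside within 3 mm of the tray floor, tilt under 0.08 rad, case and cartons within 0.3 rad of lengthwise along the tray, either way round (all of step 1 and all of step 2 and all of step 3 and all of step 4); the robot touches nothing.
It fails at once if a piece of the delivery is tipped more than 0.6 rad (angle between any of small_case, round_tin, flat_carton, large_carton's own z axis and vertical above 0.6 rad).
It fails at once if a piece is dropped, knocked off or thrown: it moves faster than 0.7 m/s (a fall of over 25 mm) with no finger on it ((linear speed of small_case above 0.7 m/s and contact force between the fingers and small_case below 0.05 N) or (linear speed of round_tin above 0.7 m/s and contact force between the fingers and round_tin below 0.05 N) or (linear speed of flat_carton above 0.7 m/s and contact force between the fingers and flat_carton below 0.05 N) or (linear speed of large_carton above 0.7 m/s and contact force between the fingers and large_carton below 0.05 N)).
It fails at once if the marker or the tape roll is moved more than 15 mm (distance of any of marker, tape_roll from where it was at the start of the episode above 0.015 m).
It also fails if it takes over 112 s, if anything falls off the work surface, if the arm or the gripper's body presses on something with over 40 N, if the wrist force passes 120 N, or if a joint passes its speed limit or range.

ROBOT

A 6-joint arm with a two-finger parallel gripper is mounted at the origin on the work surface. World frame = base frame: x ahead of the robot, y to its left, z up, the work surface at z = 0. Lengths are in mm, angles in rad, forces in N, time in s.
With the tool pointing down it reaches from about 275 to 825 mm from the base axis. Payload 4.9 kg.
Tool frame: the origin (TCP) lies at the very end of the fingers, on their centre line; the grasp point (between the pads) lies 19 mm behind it; z points along the fingers, y is the line along which they close (so a half turn about z gives the same grasp; the last joint's range is limited). The gripper opens to 85 mm and grips with 20 to 120 N. Pads are 22 mm wide; open, the fingers measure 114 mm over their backs; the gripper's body (76 mm by 85 mm) begins 54 mm behind the grasp point. The pads swing forward as they close: fully open they stand 13 mm farther back than shut.
Start: joints at [-0.134, 0.326, -0.193, 1.052, 0, 1.437], TCP at [550.017, 0.009, 231.281] pointing down, gripper open.
Joint ranges: [-2.65, 2.65], [-0.97, 1.79], [-1.3, 1.35], [-1.93, 2.1], [-1.47, 1.37], [-3.14, 3.14]. Speed limits (rad/s): [2.57, 2.57, 3.14, 3.14, 3.14, 3.14].

INTERFACE

Orientations are given as [roll, pitch, yaw] about the fixed x, y, z axes, in that order (R = Rz(yaw) Ry(pitch) Rx(roll)).
In Python, from bench import bot, solve_ik, imaging gives the robot as it stands. Calls block until the motion is done:
- bot.move_ptp(position, orientation): joint-space move of the TCP to a pose.
- bot.movel(position, rot=None, max_speed=150, threshold=None): straight line of the TCP; rot=None keeps the orientation; max_speed is the mean speed in mm/s. With threshold (N) it stops when the force on the tool has changed by that much, and returns True; else False.
- bot.move_j(angles): joint-space move.
- bot.grip(opening, effort=None): opening from 0.0 (shut) to 1.0 (fully open); effort is the grip in N (None keeps the last); returns when the fingers have stopped.
- bot.dwell(seconds).
- solve_ik(position, orientation): joint angles nearest the present ones, or None.
- bot.get_state(): the state.
- imaging.capture(name): name is "scene" or "side" or "wrist"; returns the picture (420x560x3 uint8, blue, green, red); there is no depth.
- imaging.camera_model(name): a dict with "K" (3x3 intrinsics, pixels), "position" and "rotation" of the camera in the world. Camera axes: x right, y up, looking along -z (the intrinsics and any distortion apply to the point x, -y, -z); pixel columns grow to the right and rows downward; lengths in mm; the calibration is good to about 2 mm. A picture is of the moment at which its call begins: read the wrist's pose just before it. camera_model takes no time and is no camera call; for the wrist camera it gives the pose at the moment of the call.
A pose or a line that the arm cannot do raises bot.IKError and nothing moves.
- bot.sign_off(): hands the job in; it is judged then, once.
The state is a dict: "t": time; "qpos": joint angles; "joint_velocities": joint speeds; "effort": joint torques, N m; "tcp_pos": TCP position; "orientation": TCP orientation; "contact_force": force on the tool from outside, world axes, zero at the start; "wrist_torque": the same for the moment, N m; "opening": opening from 0.0 (shut) to 1.0 (fully open); "gripper_force": force on a finger pad.
Only numpy, scipy, OpenCV 4.12 (cv2) and the standard library are available. Lean on these libraries where they do the work, as an engineer would, in place of code of your own. Each camera call takes 0.05 s, during which the arm holds its last target. There are 200 camera calls.

## Working session

There is one attempt and no reset: what is moved stays moved. The work goes in short steps, each a Python script; the robot and the scene stay as the last script left them, time stands still between calls to the robot, and variables do not carry over. Pictures are saved under pics/ and viewed, at most 14 in all, crops included, and the job is handed in when it is done.

```bash
mkdir -p pics; ls
python3 - <<'E'
from bench import bot, solve_ik, imaging
import cv2,numpy as np
a=imaging.capture("scene");b=imaging.capture("side");c=imaging.capture("wrist")
for n,i in zip("abc",(a,b,c)): cv2.imwrite(f"pics/0{n}.png",i)
for n in("scene","side","wrist"):print(n,imaging.camera_model(n))
s=bot.get_state();print(s)
E
```

```text
pics
scene {'K': array([[485.81646554,   0.        , 280.45255987],
       [  0.        , 485.81646554, 210.39665533],
       [  0.        ,   0.        ,   1.        ]]), 'position': array([1261.60613303,  274.85179485,  902.65210833]), 'rotation': array([ 0.75283005, -0.01854103,  1.98298952])}
side {'K': array([[448.85918401,   0.        , 278.38109087],
       [  0.        , 448.85918401, 210.74030469],
       [  0.        ,   0.        ,   1.        ]]), 'position': array([107.57579198, 678.62087403, 564.26144811]), 'rotation': array([ 1.05353403e+00, -1.25142842e-03, -2.53478191e+00])}
wrist {'K': array([[293.19051487,   0.        , 280.09671019],
       [  0.        , 293.19051487, 215.12518348],
       [  0.        ,   0.        ,   1.        ]]), 'position': array([549.75769703,  73.83311267, 372.14948408]), 'rotation': array([-0.29295045,  0.00125032, -0.00044497])}
{'t': 0.15, 'qpos': array([-1.34179240e-01,  3.26788011e-01, -1.93355757e-01,  1.05203186e+00,
       -2.21363961e-06,  1.43656603e+00]), 'joint_velocities': array([ 0.00104574, -0.0014298 ,  0.00367968,  0.00030174, -0.00163004,
        0.00039216]), 'effort': array([ 1.04211274e-03, -4.43704247e+01,  2.62664723e+01,  1.04285317e-02,
       -1.23322516e-04, -3.51401161e-05]), 'tcp_pos': array([5.49542655e+02, 8.39292048e-02, 2.30673307e+02]), 'orientation': array([-3.14022547e+00, -1.82394428e-04,  1.57084726e+00]), 'contact_force': array([-0.68266727, -0.49235791, -0.43936504]), 'wrist_torque': array([-0.00692434,  0.01888253,  0.03312456]), 'gripper_force': 0.0, 'opening': 0.9991580374512291}
```

View pics/0a.png

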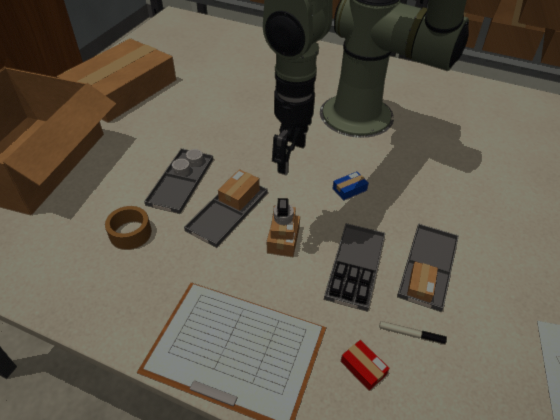

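View pics/0b.png

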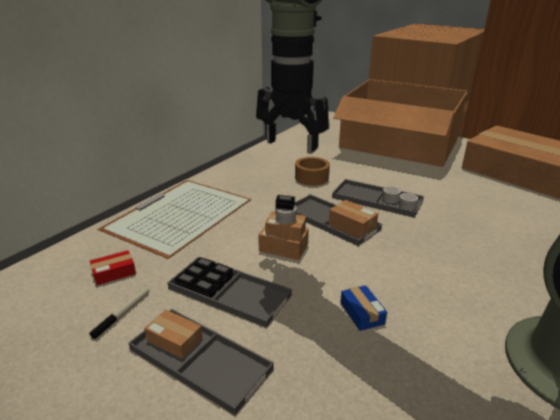

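View pics/0c.png

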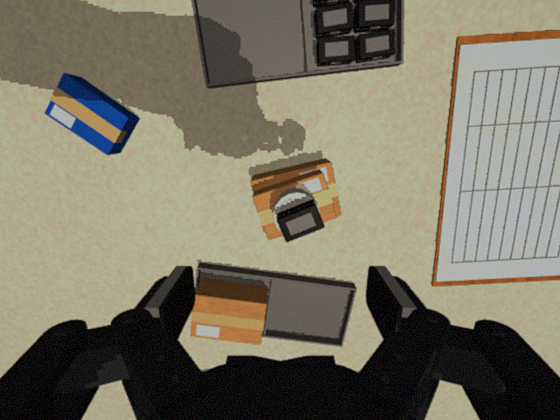

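The scene view shows the pile at about (283,230). The case tray is at (356,265), and another carton tray is at (428,266) by the marker. The tin tray is at (180,180) by the tape roll, and a second carton tray is at (228,210). The side view shows the same layout. The wrist view has the pile at (297,205), yawed slightly.

```bash
cat > h.py <<'E'
from bench import bot, solve_ik, imaging
import cv2, numpy as np
from scipy.spatial.transform import Rotation as Ro
def ray(cm,uv):
    uv=np.atleast_2d(uv).astype(float)
    K=cm["K"]; d=np.c_[(uv[:,0]-K[0,2])/K[0,0],-(uv[:,1]-K[1,2])/K[1,1],-np.ones(len(uv))]
    return Ro.from_euler("xyz",cm["rotation"]).apply(d)
def onplane(cm,uv,z):
    d=ray(cm,uv);p=np.array(cm["position"]);return (p+d*((z-p[2])/d[:,2])[:,None])[:,:2]
def shot(name,save=None):
    cm=imaging.camera_model(name);im=imaging.capture(name)
    if save: cv2.imwrite(f"pics/{save}.png",im)
    return cm,im
def rect(p):
    """centre, long, short, yaw of long axis in (-pi/2,pi/2]"""
    (c,(w,h),a)=cv2.minAreaRect(p.astype(np.float32))
    if w<h: w,h,a=h,w,a+90
    a=np.deg2rad(a); a=(a+np.pi/2)%np.pi-np.pi/2
    return np.array(c),w,h,a
E
python3 - <<'E'
from h import *
cm=imaging.camera_model("scene")
print(onplane(cm,[(356,265),(428,266),(180,180),(228,210),(283,245),(415,332),(128,230)],8).round())
cw=imaging.camera_model("wrist")
print(onplane(cw,[(355,287),(195,262),(208,85),(404,62)],16).round())
im=cv2.imread("pics/0a.png")
for r in [(350,240),(428,245),(165,190),(205,225),(425,285),(240,190),(450,150),(290,330),(30,380)]: print(r,im[r[1],r[0]],cv2.cvtColor(im[r[1]:r[1]+1,r[0]:r[0]+1],cv2.COLOR_BGR2HSV)[0,0])
for z in(300,350,400,450,500):
  print(z,[solve_ik([x,y,z],[np.pi,0,1.5708]) is not None for x,y in[(550,200),(550,-100),(450,-300),(550,300)]])
E
```

```text
[[ 572.  180.]
 [ 506.  332.]
 [ 497. -334.]
 [ 541. -167.]
 [ 587.    5.]
 [ 686.  343.]
 [ 700. -354.]]
[[ 652. -136.]
 [ 436.  -99.]
 [ 469.  119.]
 [ 685.  142.]]
(350, 240) [38 40 42] [15 24 42]
(428, 245) [64 67 69] [18 18 69]
(165, 190) [64 67 69] [18 18 69]
(205, 225) [64 67 70] [15 22 70]
(425, 285) [ 69 104 127] [ 18 116 127]
(240, 190) [ 51  87 123] [ 15 149 123]
(450, 150) [67 79 85] [20 54 85]
(290, 330) [127 131 127] [ 60   8 131]
(30, 380) [ 84  97 102] [ 22  45 102]
300 [True, True, True, True]
350 [True, True, True, True]
400 [True, True, True, True]
450 [True, True, True, True]
500 [True, True, True, True]
```

Run:
```python
from h import *
import pickle
out={}
for n,(x,y) in dict(case=(572,180),pile=(585,5),B=(541,-167),tin=(497,-334),A=(506,332)).items():
    if n=="A": continue
    bot.move_ptp([x,y-74,330],[np.pi,0,np.pi/2]); out[n]=shot("wrist","1"+n)
bot.move_ptp([506,258,330],[np.pi,0,np.pi/2]); out["A"]=shot("wrist","1A")
pickle.dump(out,open("o.pkl","wb"))
m=[cv2.resize(out[n][1][:300],(400,214)) for n in("case","B","tin","A")]
cv2.imwrite("pics/1m.png",np.vstack([np.hstack(m[:2]),np.hstack(m[2:])]))
print(bot.get_state()["t"])
for n,(cm,im) in out.items():
    h=cv2.cvtColor(im,cv2.COLOR_BGR2HSV)
    mk=((h[...,1]<60)&(h[...,2]<110)).astype(np.uint8)*255; mk[300:]=0
    mk=cv2.morphologyEx(mk,cv2.MORPH_CLOSE,np.ones((5,5)))
    cs,_=cv2.findContours(mk,0,2)
    for c in cs:
        if cv2.contourArea(c)>1500:
            p=onplane(cm,c[:,0],16); print(n,cm["position"].round(),cv2.boundingRect(c),rect(p))
```

```text
5.6083
case [572. 180. 470.] (200, 84, 154, 84) (array([568.43505859, 178.56161499]), 219.0544891357422, 97.43021392822266, np.float64(0.10896196267669578))
case [572. 180. 470.] (145, 0, 165, 54) (array([500.9286499 , 308.35858154]), 220.25477600097656, 62.868019104003906, np.float64(-0.0004523379111498471))
pile [585.   4. 471.] (141, 266, 148, 34) (array([ 467.23547363, -255.26115417]), 260.6875, 64.46239471435547, np.float64(-0.0011145329161976747))
pile [585.   4. 471.] (188, 197, 135, 75) (array([ 538.88781738, -167.38311768]), 217.7030487060547, 101.81829833984375, np.float64(-0.14598570252654675))
pile [585.   4. 471.] (186, 0, 168, 57) (array([569.12084961, 146.94744873]), 226.39576721191406, 66.61778259277344, np.float64(0.13547618643006465))
B [ 541. -166.  472.] (141, 197, 178, 103) (array([ 445.70922852, -369.73239136]), 321.3189697265625, 162.02012634277344, np.float64(0.12430812053027651))
B [ 541. -166.  472.] (201, 84, 155, 90) (array([ 534.10302734, -169.84802246]), 226.22019958496094, 97.72395324707031, np.float64(-0.1482734910609791))
tin [ 498. -333.  471.] (198, 85, 154, 86) (array([ 491.8142395 , -336.34448242]), 219.57437133789062, 97.70925903320312, np.float64(0.11928329315265018))
tin [ 498. -333.  471.] (226, 0, 168, 57) (array([ 535.82928467, -205.11564636]), 223.9630889892578, 66.80406951904297, np.float64(0.0007058445794185797))
A [507. 331. 471.] (249, 186, 137, 71) (array([568.35211182, 181.65242004]), 218.4355926513672, 100.83173370361328, np.float64(0.10879994261387815))
A [507. 331. 471.] (199, 88, 152, 73) (array([499.53356934, 332.82955933]), 219.62918090820312, 97.07073974609375, np.float64(0.024119523865331782))
```

View pics/1m.png

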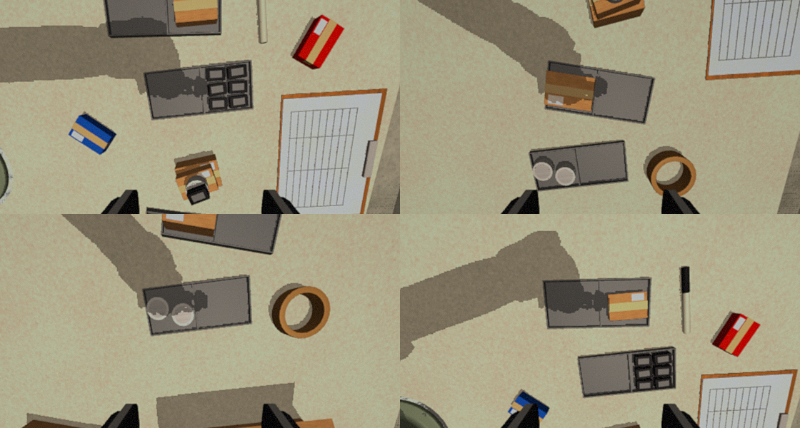

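View pics/1pile.png

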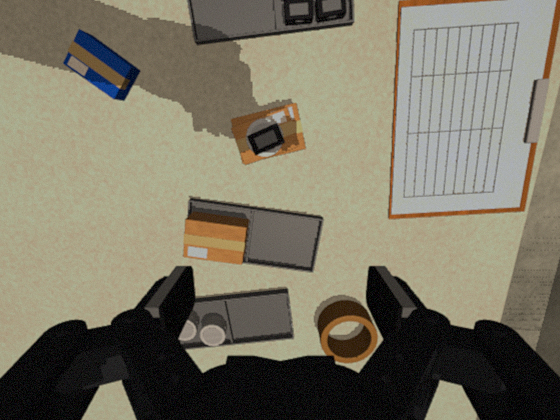

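The montage shows how the trays are laid out. The case tray's free part is on its robot side (-x). The large-carton tray (upper right) and the tin tray have their free part at +x. The small flat-carton tray by the marker has its free part at -x. The pile view shows the black case at (266,140). Next is a closer look at the pile.

Run:
```python
from h import *
bot.move_ptp([580,-69,190],[np.pi,0,np.pi/2]); bot.dwell(0.2); cm,im=shot("wrist","2")
import pickle; pickle.dump((cm,im),open("p.pkl","wb"))
print(cm["position"])
cr=im[0:260,150:420]; cv2.imwrite("pics/2c.png",cv2.resize(cr,None,fx=2.2,fy=2.2,interpolation=0))
g=im.max(2)
for th in(30,40,50,60):
    mk=(g<th).astype(np.uint8); mk[250:]=0
    cs,_=cv2.findContours(mk,0,2); 
    for c in cs:
        if cv2.contourArea(c)>600: print(th,cv2.boundingRect(c),rect(onplane(cm,c[:,0],125)))
```

```text
[580.1319268    5.90038713 332.01474827]
30 (232, 123, 55, 51) (array([567.47772217,  -8.91850471]), 36.355228424072266, 23.06658172607422, np.float64(0.39645373936157235))
40 (232, 123, 60, 51) (array([567.52484131,  -8.80723   ]), 36.770748138427734, 23.423574447631836, np.float64(0.4099135219584009))
50 (231, 123, 61, 51) (array([567.55834961,  -8.79258347]), 36.959197998046875, 23.46586799621582, np.float64(0.40185789242458836))
50 (41, 36, 39, 49) (array([439.72412109,  43.52109528]), 35.733245849609375, 11.59410285949707, np.float64(0.9313013079302026))
60 (231, 123, 62, 51) (array([567.57757568,  -8.86653328]), 36.91872024536133, 23.874832153320312, np.float64(0.3984908578584012))
60 (11, 0, 70, 89) (array([426.4074707 ,  52.85718536]), 44.38471221923828, 36.87978744506836, np.float64(-0.632429319597577))
```

View pics/2c.png

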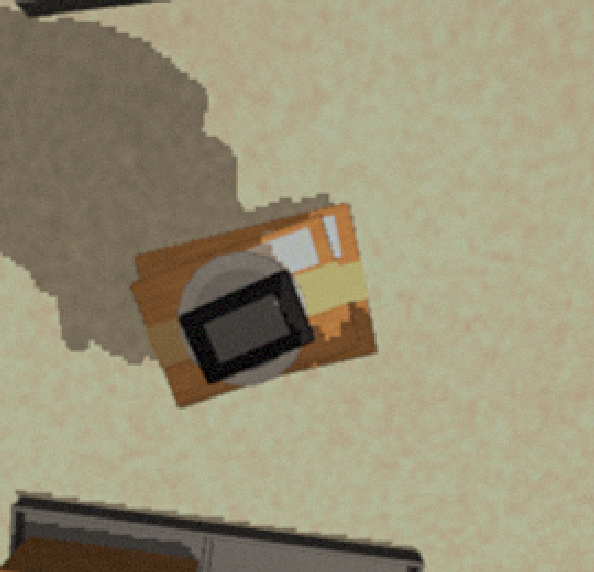

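The case (crop (245,330)) sits about square on the tin at (567.5,-8.8), yaw about 0.39 rad. I'll pick and place it.

```bash
cat >> h.py <<'E'
PI=np.pi
def width(o): return o*85
def pick(x,y,zb,yaw,dz,w_open,force):
    """grasp a piece with underside at zb, tips dz above it; closes across 'yaw'"""
    bot.grip(w_open/85)
    bot.move_ptp([x,y,zb+dz+70],[PI,0,yaw])
    bot.movel([x,y,zb+dz],max_speed=100)
    bot.grip(0.0,force); s=bot.get_state()
    print("grip",round(width(s["opening"]),1),round(s["gripper_force"],1),s["tcp_pos"].round(1),s["contact_force"].round(1))
    bot.movel([x,y,zb+dz+40],max_speed=80)
def lift(z=200):
    p=bot.get_state()["tcp_pos"]; bot.movel([p[0],p[1],z],max_speed=200)
def place(x,y,yaw,dz,w_rel,via=None,thr=6,zfl=3):
    for v in via or []: bot.move_ptp(v,[PI,0,yaw])
    bot.move_ptp([x,y,zfl+dz+60],[PI,0,yaw])
    s=bot.get_state(); print("held",round(width(s["opening"]),1),round(s["gripper_force"],1))
    bot.movel([x,y,zfl+dz+8],max_speed=120); bot.dwell(.15)
    hit=bot.movel([x,y,zfl+dz-2],max_speed=20,threshold=thr)
    print("touch",hit,bot.get_state()["tcp_pos"].round(1),bot.get_state()["contact_force"].round(1))
def release(w_rel):
    bot.grip(w_rel/85); bot.dwell(.2); lift(150)
    print("t",bot.get_state()["t"])
E
python3 - <<'E'
from h import *
pick(567.5,-8.8,103,0.39,3,60,25)
lift(190)
cm,im=shot("side","3s"); cv2.imwrite("pics/3.png",cv2.resize(im[80:320,180:420],None,fx=2,fy=2))
print(bot.get_state()["t"],bot.get_state()["opening"],bot.get_state()["gripper_force"])
E
```

```text
grip 23.4 25.1 [568.1  -8.9 106.7] [0.2 0.1 4. ]
11.0833 0.27368356551825374 24.563734531402588
```

View pics/3.png

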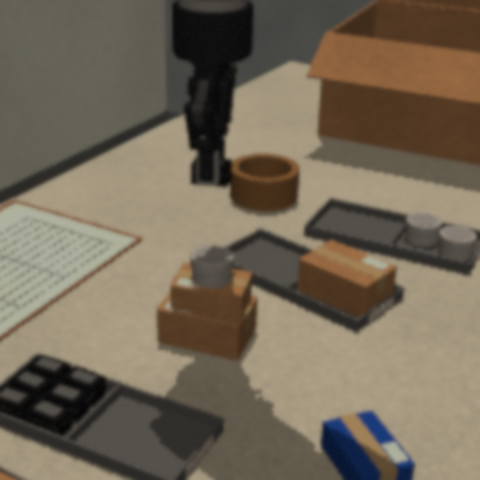

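The side view shows the case held in the fingers at crop (210,170), with the tin still on the cartons at (212,265). Now I'll place the case.

Run:
```python
from h import *
place(517.2,173,0.109,3,45); release(45)
# look at case and at the pile
bot.move_ptp([568,-69,170],[PI,0,PI/2]); bot.dwell(.2); cm,im=shot("wrist","4"); 
import pickle; pickle.dump((cm,im),open("p.pkl","wb"))
_,a=shot("scene"); 
cv2.imwrite("pics/4m.png",np.hstack([cv2.resize(im[0:250,130:380],(400,400)),cv2.resize(a[200:320,300:420],(400,400))]))
```

```text
held 23.2 24.5
touch True [517.5 173.1   6.5] [-0.2 -0.3  3.7]
t 18.3083
```

View pics/4m.png

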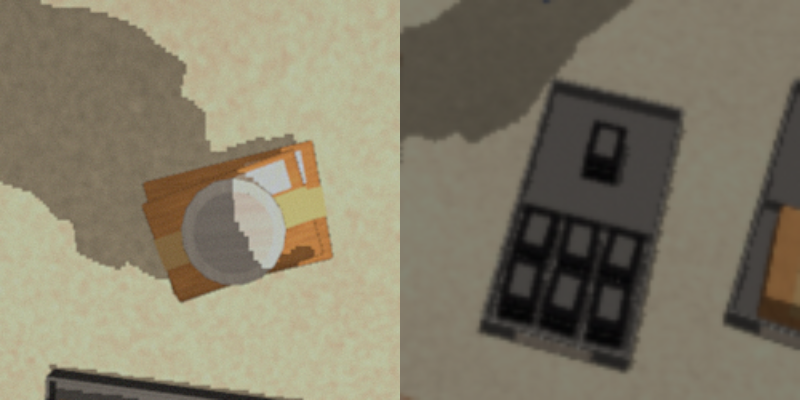

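The left panel shows the tin at crop (233,230) with the case gone. The right panel shows the case lying lengthwise in the empty compartment of its tray. Next I'll fit the tin's circle and pick it.

Run:
```python
from h import *
import pickle
cm,im=pickle.load(open("p.pkl","rb"))
g=cv2.GaussianBlur(cv2.cvtColor(im,cv2.COLOR_BGR2HSV)[...,1],(5,5),0)
c=cv2.HoughCircles(g[90:210,215:340],cv2.HOUGH_GRADIENT,1,30,param1=80,param2=12,minRadius=27,maxRadius=37)[0][0]
u=c[:2]+[215,90]; p=onplane(cm,[u,u+[c[2],0]],103); print(c,u,p,p[1,0]-p[0,0])
x,y=p[0]
assert abs(p[1,0]-p[0,0]-23)<2.5
pick(x,y,75,0.28,2,75,45); lift(200)
print(bot.get_state()["gripper_force"],bot.get_state()["t"])
place(542.9,-330.2,0.119,2,0,via=[[555,-150,200]]); release(62)
bot.move_ptp([575,-69,140],[PI,0,PI/2]); bot.dwell(.2); cm,im=shot("wrist","5"); 
pickle.dump((cm,im),open("p.pkl","wb")); _,a=shot("scene")
cv2.imwrite("pics/5m.png",np.hstack([cv2.resize(im[0:250,130:380],(400,400)),cv2.resize(a[130:230,130:230],(400,400))]))
```

```text
[59.5 54.5 33.1] [274.5 144.5] [[564.13536535  -6.97810033]
 [587.05303572  -6.98453453]] 22.917670371315126
grip 44.2 45.4 [564.8  -7.1  78. ] [-1.3  0.7  6.1]
46.0149747133255 26.3583
held 43.5 46.0
touch True [ 543.1 -330.5    6.1] [-0.1 -0.3  4.4]
t 30.425
```

View pics/5m.png

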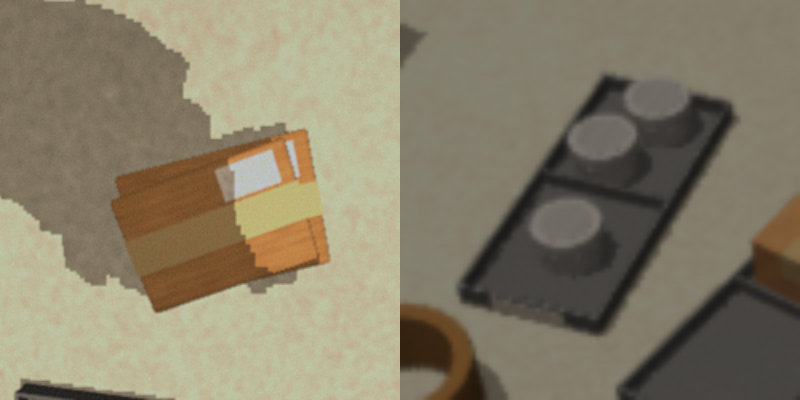

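The flat carton's top corners are at about crop (112,203), (283,142), (316,262) and (157,312), with the large carton showing to the upper left and right. The tin sits in its own tray (right panel).

Run:
```python
from h import *
import pickle
cm,im=pickle.load(open("p.pkl","rb"))
c=np.array([(112,203),(283,142),(316,262),(157,312)])/1.6+[130,0]
P=onplane(cm,c,75);print(P.round(1),[np.linalg.norm(P[i]-P[i-1]).round(1) for i in range(4)],P.mean(0),rect(P))
m=cv2.inRange(cv2.cvtColor(im,cv2.COLOR_BGR2HSV),(0,100,0),(25,255,255)); m[230:]=0
cv2.imwrite("pics/6.png",cv2.resize(im[70:210,190:350],None,fx=5,fy=4.28/1,interpolation=2)[:600])
```

```text
[[521.3   3.5]
 [592.7  27. ]
 [608.3 -21.4]
 [537.7 -43.5]] [np.float64(49.8), np.float64(75.2), np.float64(50.9), np.float64(74.0)] [565.01112791  -8.59046896] (array([564.98278809,  -8.88190079]), 75.22090911865234, 50.86162185668945, np.float64(0.3182675242355628))
```

View pics/6.png

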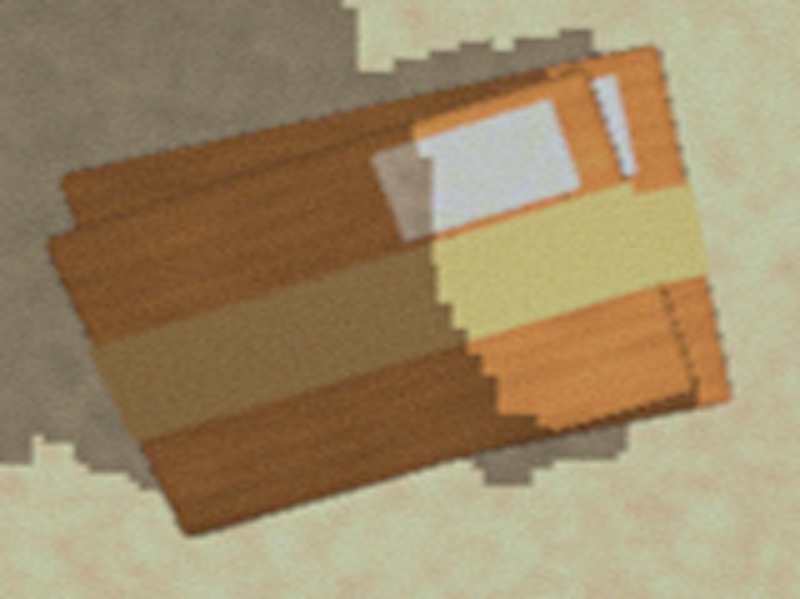

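The enlarged view confirms those corners: flat carton centre (565,-8.5), yaw 0.315, with the large carton peeking out at the top left (65,180) and right (730,400).

Run:
```python
from h import *
import pickle
pick(565.2,-8.4,45,0.315,6,80,60); lift(170)
print(bot.get_state()["gripper_force"])
place(448,331.6,0.024,6,0,via=[[520,170,170]])
s=bot.get_state();o=s["opening"];release(o*85+5)
bot.move_ptp([575,-69,160],[PI,0,PI/2]); bot.dwell(.2); cm,im=shot("wrist","7"); 
pickle.dump((cm,im),open("p.pkl","wb")); _,a=shot("scene")
cv2.imwrite("pics/7m.png",np.hstack([cv2.resize(im[70:230,190:350],(400,400)),cv2.resize(a[210:330,370:490],(400,400))]))
```

```text
grip 50.8 64.2 [566.   -8.4  52. ] [-1.2  0.2  6.5]
63.37870717048645
held 50.5 63.3
touch True [448.2 331.8  10. ] [-0.4  0.4  5.5]
t 43.6333
```

View pics/7m.png

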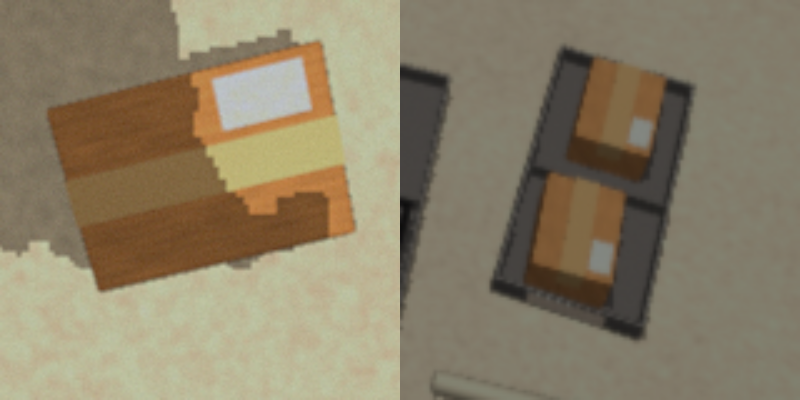

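The flat carton lies in its tray (right). The large carton's top corners are at crop (50,108), (320,42), (353,232) and (100,290).

Run:
```python
from h import *
import pickle
cm,im=pickle.load(open("p.pkl","rb"))
P=onplane(cm,np.array([(50,108),(320,42),(353,232),(100,290)])/2.5+[190,70],45)
print([np.linalg.norm(P[i]-P[i-1]).round(1) for i in range(4)],P.mean(0)); c,w,h,a=rect(P); print(c,w,h,a)
x,y=P.mean(0)
pick(x,y,0,a,11,85,80); lift(150)
print(bot.get_state()["gripper_force"])
cm2,im2=shot("wrist","8w")
place(587.6,-177.8,-0.148,11,0)
o=bot.get_state()["opening"];release(o*85+8)
# verification views
bot.move_ptp([585,-252,200],[PI,0,PI/2]);bot.dwell(.2);_,b=shot("wrist","8b")
bot.move_ptp([450,258,200],[PI,0,PI/2]);bot.dwell(.2);_,f=shot("wrist","8f")
print(bot.get_state()["t"])
_,a=shot("scene","8s")
cv2.imwrite("pics/8m.png",np.hstack([b[0:300,80:480],f[0:300,80:480]]))
```

```text
[np.float64(62.5), np.float64(90.8), np.float64(62.3), np.float64(91.1)] [568.14102171  -4.80373365]
[568.09301758  -4.86726761] 91.17658996582031 62.53363037109375 0.22354173051485926
grip 62.6 89.7 [569.1  -4.8  12.2] [-0.2  0.9  6.3]
88.32655906677246
held 62.3 88.3
touch True [ 587.9 -178.    15.2] [-0.6 -0.1  4.8]
t 54.7083
58.7167
```

View pics/8m.png

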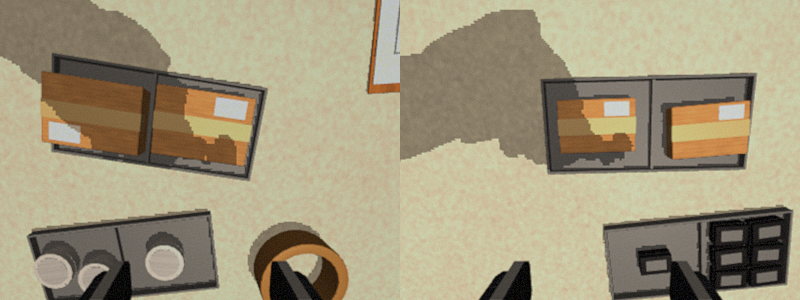

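View pics/8s.png

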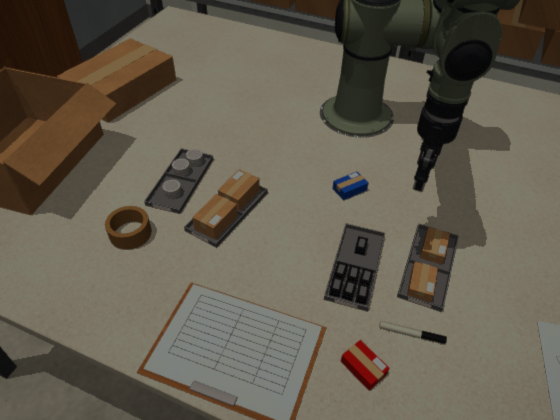

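The left panel shows the large carton between the divider (155,80) and the end wall (262,90). The right panel shows the flat carton in its compartment, with corners near (557,99) and (635,152). The scene view shows everything in place and the bystanders unmoved. The large carton's end gap is the tight fit, so I'll check it before handing in.

Run:
```python
from h import *
im=cv2.imread("pics/8b.png")
bot.move_ptp([585,-252,200],[PI,0,PI/2]);bot.dwell(.2);cm,im=shot("wrist","9")
hsv=cv2.cvtColor(im,cv2.COLOR_BGR2HSV)
# tray outline = dark grey or carton; use low-sat dark mask for the +x end
m=((hsv[...,1]<60)&(hsv[...,2]<110)).astype(np.uint8)
n,l,st,_=cv2.connectedComponentsWithStats(m); k=l[:, :].copy()
c=np.argwhere(l==l[172,345-0] if m[172,345] else m)[:,::-1]
c=c[(c[:,1]<190)&(c[:,0]>200)]
P=onplane(cm,c,16); u=np.array([np.cos(-.148),np.sin(-.148)]); v=np.array([-u[1],u[0]])
e=P@u; f=P@v
print("end s",np.percentile(e,99.8),"expect comp centre s=end-59",np.percentile(e,99.8)-59, "mid v",)
Q=onplane(cm,np.array([(148,160),(248,166),(255,87),(162,74)])+[80,0],48)
print(Q.round(1),rect(Q),Q.mean(0)@u,Q.mean(0)@v, "used",np.array([587.6,-177.8])@u,np.array([587.6,-177.8])@v)
```

```text
end s 857.1722163287601 expect comp centre s=end-59 798.1722163287601 mid v
[[ 533.7 -208.9]
 [ 633.  -214.7]
 [ 635.9 -142.1]
 [ 550.4 -131.2]] (array([ 585.6305542 , -172.60018921]), 99.43958282470703, 78.4980239868164, np.float64(-0.0583631752890863)) 607.5138780008028 -85.57084062499298 used 607.3947830207526 -89.20861818890029
```

Run:
```python
from h import *
cm,im=shot("wrist","10")
cv2.imwrite("pics/10c.png",cv2.resize(im[50:190,220:360],(600,600),interpolation=2))
```

```text
(no output)
```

View pics/10c.png

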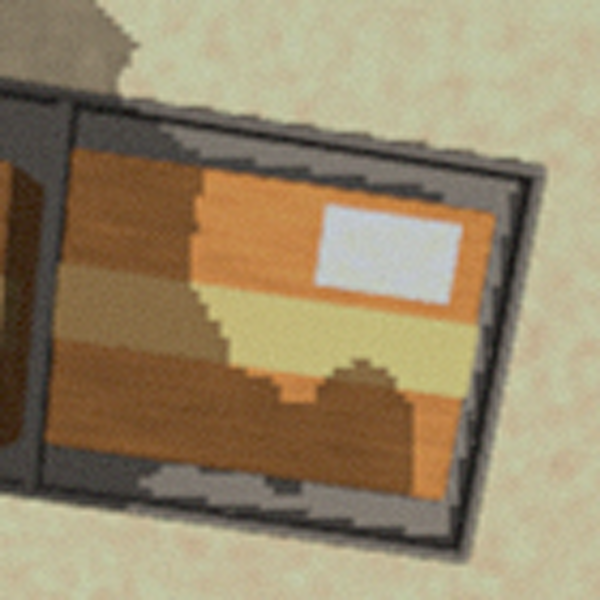

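The crop shows the carton's top at (75,150), (495,212), (445,500), (47,443) and the tray's outer end corners at (545,165), (465,562).

Run:
```python
from h import *
cm=imaging.camera_model("wrist"); k=140/600
Q=onplane(cm,np.array([(75,150),(495,212),(445,500),(47,443)])*k+[220,50],48)
T=onplane(cm,np.array([(545,165),(465,562)])*k+[220,50],16)
n=T[0]-T[1]; print(np.linalg.norm(n),[np.linalg.norm(Q[i]-Q[i-1]).round(1) for i in range(4)]); v=n/np.linalg.norm(n); u=np.array([v[1],-v[0]])
d=Q.mean(0)-T.mean(0); print("offset from comp centre", d@u+59, d@v, "yaw",rect(Q)[3],np.arctan2(u[1],u[0]))
```

```text
97.03628133322994 [np.float64(62.6), np.float64(91.9), np.float64(63.0), np.float64(92.8)]
offset from comp centre -1.4186501119941965 0.8694450814801683 yaw -0.14013566971802405 -0.1502427896498442
```

```bash
python3 -c "
from bench import bot
print(bot.sign_off(),bot.get_state()['t'])"
```

```text
the job is handed in; nothing more can be done
the job is handed in; nothing more can be done
```

The job is handed in: all four pieces were set down in order, each in the tray with its own kind, with no drops or tips and the marker and tape roll untouched; no verdict was returned.

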